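# Fit the return spring of a magazine clamp

## Robot

A 6-joint arm with a two-finger parallel gripper is mounted at the origin on the work surface. World frame = base frame: x ahead of the robot, y to its left, z up, the work surface at z = 0. Lengths are in m, angles in degrees, forces in N, time in s.
With the tool pointing down it reaches from about 0.3 to 0.85 m from the base axis. Payload 4.2 kg.
Tool frame: the origin (TCP) lies at the very end of the fingers, on their centre line; the grasp point (between the pads) lies 19 mm behind it (arm.grasp_offset is the distance from the TCP to the grasp point, in m); z points along the fingers, y is the line along which they close (so a half turn about z gives the same grasp; the last joint's range is limited). The gripper opens to 91 mm and grips with 3 to 60 N. Pads are 32 mm wide; open, the fingers measure 118 mm over their backs; the gripper's body (76 mm by 178 mm) begins 60 mm behind the grasp point.
Start: joints at [-64.171, 18.312, 89.639, -0, 72.044, -1.146], TCP at [0.261, -0.512, 0.214] pointing down, gripper open.
Joint ranges: [-177.97, 177.97], [-48.28, 115.42], [12.27, 149.76], [-77.06, 257.06], [2.81, 150.46], [-146.56, 146.56]. Speed limits (degrees/s): [147.25, 147.25, 180, 180, 180, 180].

## Interface

Orientations are given as [roll, pitch, yaw] about the fixed x, y, z axes, in that order (R = Rz(yaw) Ry(pitch) Rx(roll)).
In Python, from rig import telemetry, eyes, arm, spotter gives the robot as it stands.
- The arm moves only by the tool arm_command, never from a script. Its argument "series" is a list of rows, each an object of numbers: "tx", "ty", "tz": the shift along the tool's x, y, z in mm; "rx", "ry", "rz": the turn, a rotation vector about the tool's x, y, z in rad. In form: [{"tx": .., "ty": .., "tz": .., "rx": .., "ry": .., "rz": ..}, ...]. A call has 1 to 12 rows; each row is the pose to reach, as a shift and turn from the pose commanded when the call began, along the tool's axes at that moment; what a row does not reach only later rows make up. A row lasts 1/10 s, in which the tool goes at most 50 mm and 8.59 degrees, less where a joint would pass 70% of its speed; a pose out of reach is approached as far as the arm can. A call with a gripper value outside its range is refused whole. "gripper" is the finger opening in mm, from 0 to 91.2, set as the call begins (left out, the last holds). The fingers move at their own pace and stop on an object; "squeeze" is the grip in N (left out, the last holds). Time passes only in rows, so rows that repeat a pose let the fingers close. It gives the time, the measured TCP pose, the force, the opening and the grip force at its end, in the units of the state.
- telemetry.sense(): the state, without advancing time (a new reading comes with each control period).
- eyes.grab_frame(name): name is "side" or "top" or "wrist"; returns a dict with "pixels" (384x512x3 uint8, red, green, blue), "range_z" (384x512 float32, m along the optical axis (not along the pixel's ray), 0 where there is no reading), "intrinsics" (3x3 intrinsics, pixels), "eye" and "orientation" of the camera in the world. Camera axes: x right, y down, z forward; pixel columns grow to the right and rows downward; lengths in m; the calibration is good to about 2 mm. A picture is of the moment at which its call begins.
- arm.finish_job(): hands the job in; it is judged then, once.
Trained networks look in a picture, given as the dict that the camera call returned (one of the last four; its "shot" number tells which), for a name from the list of things; names that differ only in an ending like _2 or _b are one class to them, and where a whole thing is asked for, a point or a joint stands for the part that bears it (a point fixed in the world has none). Each returns a list of dicts, best first, with "conf" (0 to 1); they miss things now and then, are a little off and sometimes report something else, mostly with a low value. They report only what shows in the picture. A call takes as long as a camera call. They do not tell look-alikes from the thing itself.
- spotter.boxes_of(picture, label): "extent" ([left, top, right, bottom] in pixels, round what is visible of it).
- spotter.landmark_of(picture, label): "xy" ([column, row] in pixels: a listed point, or the origin of a listed thing).
The state is a dict: "time_s": time; "q": joint angles; "joint_vel": joint speeds; "joint_torque": joint torques, N m; "eef_pos": TCP position; "eef_rot": TCP orientation; "force": force on the tool from outside, world axes, zero at the start; "moment": the same for the moment, N m; "opening": finger opening in m; "grasp_force": force on a finger pad.
Only numpy, scipy, OpenCV 4.12 (cv2) and the standard library are available. Lean on these libraries where they do the work, as an engineer would, in place of code of your own. Each camera call takes 0.05 s, during which the arm holds its last target. There are 200 camera calls.

## Task

Fit the yellow-tabbed return spring to the magazine clamp: pick it up by its yellow tab, first drop its hook into the white-ringed hole in the clamp's blue plate, then stretch the spring and put its eye fully down over the brass post, and let go. Leave the red-tabbed spring lying where it is.

Things in the scene. Friction and masses are not known exactly. Their poses are not given: they have to be found in the camera images.
- yellow_spring: Steel tension spring with a yellow tab, about 100 g, lying level on a grey rest 116 x 50 mm, 50 mm high. Origin: centre of its eye (ring, 26 mm bore, 36 outside, 8 thick), at the underside. x points along the spring from hook to eye, z up. Tab to grip: 30 mm along x, 20 across y, 34 high from the underside up, centred at x = -36 mm. Coil 16 mm across. Hook at x = -110 mm when relaxed
- yellow_spring_tip (a point): Lower end of the spring's hook, a round 8 mm pin that points straight down (-z); this end lies 38 mm below the eye's underside, at first 12 mm above the table past the end of the rest. Held by the tab the spring stays straight; the hook end only slides out along -x, up to 60 mm, starting at 1.5 N and growing by 1.5 N per 10 mm
- anchor_hole (a point): Centre of the mouth of the 25 mm through hole, ringed in white, in the clamp's blue plate (220 x 70 mm, 12 thick, top level and 70 mm above the table, hollow below). x points along the plate from hole to post, z up. The clamp is fixed. The magazine beside the plate is lower than it
- post_top (a point): Top centre of the brass post (9 mm thick, 14 mm tall) on the blue plate, 150 mm from the hole along the plate; axes as for the hole. With the eye centred over it and the hook against the hole's edge the spring is stretched about 30 mm; let go, it draws back until eye and hook bear on post and hole
- red_spring: A like spring with a red tab on a like rest, to be left where it is. Origin and axes as for the yellow one; which of the two lies nearer to the robot varies
Things that resemble listed ones, but are neither listed nor needed, are in the scene too. Leave any green or pink look-alike of the yellow_spring alone.

How it is judged (in metres and radians):
On the way, in this order (a step that is already met when the one before it is completed fails the run):
1. the yellow spring's hook is in the hole, its end at least 6 mm below the plate's top (horizontal distance between yellow_spring_tip and anchor_hole below 0.014 m and z of yellow_spring_tip in the frame of anchor_hole below -0.006 m), for 0.1 s.
2. with the hook in the hole, the eye is stretched over to the post and down around it (all of step 1 and horizontal distance between yellow_spring and post_top below 0.013 m and z of yellow_spring in the frame of post_top below -0.003 m), for 0.1 s.
At the end, for the whole second after the job is handed in: Yellow spring at rest, stretched 10 mm or more, tilted under 0.2 rad; hook end within 14 mm of the hole's axis and 15 mm or more below the plate's top; eye centre within 13 mm of the post's axis, its underside 9 mm or more below the post's top (horizontal distance between yellow_spring_tip and anchor_hole below 0.014 m and z of yellow_spring_tip in the frame of anchor_hole below -0.015 m and horizontal distance between yellow_spring and post_top below 0.013 m and z of yellow_spring in the frame of post_top below -0.009 m and horizontal distance between yellow_spring and yellow_spring_tip above 0.12 m and angle between yellow_spring's own z axis and vertical below 0.2 rad and linear speed of yellow_spring below 0.02 m/s); the robot touches nothing.
It fails at once if the red spring is moved by more than 20 mm (distance of red_spring from where it was at the start of the episode above 0.02 m).
It also fails if it takes over 38 s, if anything falls off the work surface, if the arm or the gripper's body presses on something with over 40 N, if the wrist force passes 120 N, or if a joint passes its speed limit or range.

## Working session

There is one attempt and no reset: what is moved stays moved. The work goes in short steps, Python scripts to look and compute and a tool call to move; the robot and the scene stay as the last step left them, time stands still between calls to the robot, and variables do not carry over. Pictures are saved under pics/ and viewed, at most 10 in all, crops included, and the job is handed in when it is done.

Besides the shell and the picture viewer there is one more tool, called after "Emit:" as name([rows], argument=value, ...), one row to a line, values as JSON. arm_command: Moves the arm, as the interface text tells. Its arguments: {"type":"object","properties":{"series":{"type":"array","items":{"type":"object","properties":{"tx":{"type":"number"},"ty":{"type":"number"},"tz":{"type":"number"},"rx":{"type":"number"},"ry":{"type":"number"},"rz":{"type":"number"}}}},"gripper":{"type":"number"},"squeeze":{"type":"number"}},"required":["series"]}

```bash
mkdir -p pics; ls
cat > h.py <<'E'
import numpy as np, cv2
from rig import telemetry, eyes, arm, spotter
from scipy.spatial.transform import Rotation as R
def camR(p):
    o=np.array(p["orientation"],float)
    return o if o.shape==(3,3) else R.from_euler('xyz',o,degrees=True).as_matrix()
def ray(p,uv):
    K=np.array(p["intrinsics"]); return camR(p)@np.linalg.solve(K,[uv[0],uv[1],1.])
def at_z(p,uv,z):
    d=ray(p,uv); e=np.array(p["eye"]); return e+d*(z-e[2])/d[2]
def at_d(p,uv):
    u,v=int(round(uv[0])),int(round(uv[1])); return np.array(p["eye"])+ray(p,uv)*p["range_z"][v,u]
def cloud(p):
    h,w=p["range_z"].shape; u,v=np.meshgrid(np.arange(w),np.arange(h))
    K=np.array(p["intrinsics"]); c=np.stack([u,v,np.ones_like(u)],-1)@np.linalg.inv(K).T*p["range_z"][...,None]
    return c@camR(p).T+np.array(p["eye"])
def save(p,n): cv2.imwrite(f"pics/{n}.png",p["pixels"][...,::-1])
E
python3 - <<'E'
from h import *
np.set_printoptions(precision=4,suppress=True)
for n in("top","side"):
    p=eyes.grab_frame(n); save(p,n+"0"); print(n,p["eye"],p["orientation"],p["intrinsics"][0])
    for l in("yellow_spring","yellow_spring_tip","anchor_hole","post_top","red_spring"):
        for d in spotter.landmark_of(p,l): print(l,round(d["conf"],2),np.array(d["xy"]),at_d(p,d["xy"]))
a=cv2.imread("pics/top0.png");b=cv2.imread("pics/side0.png")
E
```

```text
pics
top [ 0.3732 -0.0176  1.0227] [-175.0505    0.6277  -91.24  ] [348.5483   0.     248.1839]
yellow_spring 0.84 [255.4 219.9] [ 0.3784 -0.0273  0.0315]
yellow_spring 0.59 [162.1 255.9] [ 0.2798  0.2469 -0.0035]
yellow_spring 0.52 [273.3 183.4] [ 0.4793 -0.0797  0.0488]
yellow_spring_tip 0.56 [314.4 183. ] [ 0.48   -0.1987  0.0282]
yellow_spring_tip 0.51 [180.  225.3] [ 0.3676  0.1934 -0.    ]
yellow_spring_tip 0.42 [297.5 235.4] [ 0.3309 -0.149  -0.0007]
anchor_hole 0.62 [200.2 170.3] [0.527  0.131  0.0112]
post_top 0.89 [144.6 182.3] [0.4864 0.2716 0.0851]
post_top 0.66 [273.5 183.4] [ 0.479  -0.0801  0.0516]
red_spring 0.74 [278.8 122.4] [ 0.654  -0.1003  0.0481]
side [0.1892 0.755  0.9438] [-136.3867   -0.13   -160.6199] [454.7845   0.     251.3683]
yellow_spring 0.78 [284.1 205.1] [ 0.3717 -0.0334  0.0339]
yellow_spring 0.63 [287.4 307.6] [0.2811 0.241  0.0098]
yellow_spring 0.62 [251.2 176.1] [ 0.4866 -0.0952  0.0469]
yellow_spring_tip 0.66 [307.8 183.3] [ 0.3379 -0.1672 -0.0007]
yellow_spring_tip 0.53 [267.  166.1] [ 0.4605 -0.1584  0.0369]
yellow_spring_tip 0.45 [254.8 277.3] [ 0.3797  0.1818 -0.0038]
anchor_hole 0.92 [209.2 225.9] [0.5232 0.1161 0.058 ]
post_top 0.57 [193.1 277.1] [0.4908 0.2788 0.0824]
red_spring 0.68 [195.2 163.7] [ 0.6534 -0.0865  0.0496]
```

View pics/top0.png

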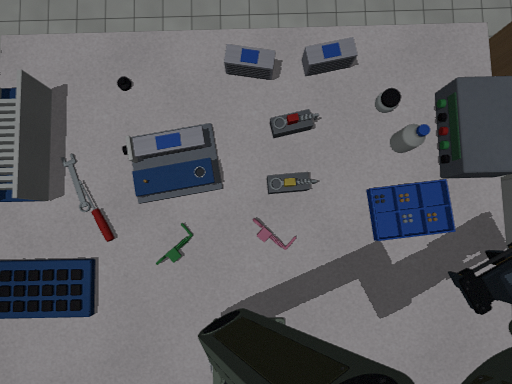

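View pics/side0.png

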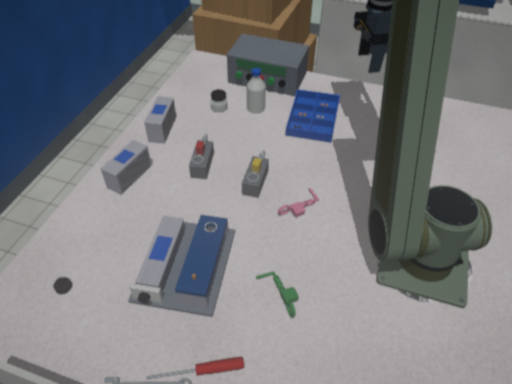

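The top view shows the yellow spring on its rest: eye (275,184), tab (291,183), hook (315,182). The red one is at (279,122)–(318,117). The blue plate has its ringed hole at (200,171) and its post at (145,181). The pink and green look-alikes lie loose on the table. Next I'll refine by colour and aim the wrist camera.

```bash
cat >> h.py <<'E'
def blob(p,kind,box):
    hsv=cv2.cvtColor(p["pixels"],cv2.COLOR_RGB2HSV)
    lo,hi={"yellow":((20,120,90),(35,255,255)),"blue":((100,120,40),(125,255,255))}[kind]
    m=cv2.inRange(hsv,lo,hi); k=np.zeros_like(m); l,t,r,b=[int(x) for x in box]; k[t:b,l:r]=1; return m*k
def goto(pos,yaw):
    """shift in mm along the tool axes and rotvec from the present pose to (pos, tool down, yaw)"""
    s=telemetry.sense(); R0=R.from_euler('xyz',s["eef_rot"],degrees=True); R1=R.from_euler('xyz',[180,0,yaw],degrees=True)
    return R0.inv().apply(np.array(pos)-s["eef_pos"])*1000,(R0.inv()*R1).as_rotvec()
E
python3 - <<'E'
from h import *
np.set_printoptions(precision=4,suppress=True)
s=telemetry.sense(); print(s["time_s"],s["eef_pos"],s["eef_rot"])
p=eyes.grab_frame("top")
m=blob(p,"yellow",(260,165,325,200)); v,u=np.nonzero(m); c=(u.mean(),v.mean()); print("tab",c,len(u),at_z(p,c,.084),at_d(p,c))
print("eye",at_z(p,(275,184),.058),"tip",at_z(p,(316,182),.03),"hole",at_z(p,(200,171.),.07),"post",at_z(p,(144.6,182),.084))
m=blob(p,"blue",(128,155,225,205)); v,u=np.nonzero(m); pts=np.array([at_z(p,(a,b),.07)[:2] for a,b in zip(u,v)],np.float32); print(cv2.minAreaRect(pts*1000))
w=eyes.grab_frame("wrist"); save(w,"wrist0"); print(w["eye"],w["orientation"],w["intrinsics"])
E
```

```text
0.6 [ 0.2608 -0.5125  0.214 ] [179.9931  -0.0007  26.9713]
tab (np.float64(289.6081081081081), np.float64(181.3783783783784)) 74 [ 0.48   -0.1217  0.084 ] [ 0.4798 -0.1215  0.0858]
eye [ 0.4765 -0.0838  0.058 ] tip [ 0.4826 -0.203   0.03  ] hole [0.5161 0.1229 0.07  ] post [0.4873 0.272  0.084 ]
((502.3271789550781, 197.65090942382812), (70.97480010986328, 219.21229553222656), 8.853667259216309)
[ 0.3349 -0.4748  0.3842] [162.8805  -0.0083 -63.0618] [[301.8295   0.     250.756 ]
 [  0.     301.8295 188.1309]
 [  0.       0.       1.    ]]
```

```bash
python3 -c "
from h import *
print(goto([.48,-.121,.19],93))"
```

```text
(array([ 372.89207373, -249.47896831,   23.95246768]), array([ 9.52636347e-05,  7.55573725e-05, -1.15240043e+00]))
```

Emit:
arm_command([
  {"tx":373,"ty":-249,"tz":24,"rz":-1.152},
  {"tx":373,"ty":-249,"tz":24,"rz":-1.152},
  {"tx":373,"ty":-249,"tz":24,"rz":-1.152},
  {"tx":373,"ty":-249,"tz":24,"rz":-1.152},
  {"tx":373,"ty":-249,"tz":24,"rz":-1.152},
  {"tx":373,"ty":-249,"tz":24,"rz":-1.152},
  {"tx":373,"ty":-249,"tz":24,"rz":-1.152},
  {"tx":373,"ty":-249,"tz":24,"rz":-1.152},
  {"tx":373,"ty":-249,"tz":24,"rz":-1.152},
  {"tx":373,"ty":-249,"tz":24,"rz":-1.152},
  {"tx":373,"ty":-249,"tz":24,"rz":-1.152},
  {"tx":373,"ty":-249,"tz":24,"rz":-1.152},
], gripper=60)

```text
invalid input
```

Run:
```python
from h import *
np.set_printoptions(precision=4,suppress=True)
s=telemetry.sense(); print(s["time_s"],s["eef_pos"],s["eef_rot"],s["joint_vel"])
w=eyes.grab_frame("wrist"); save(w,"wrist1"); print(w["eye"],w["orientation"])
for l in("yellow_spring","yellow_spring_tip"):
    for d in spotter.landmark_of(w,l): print(l,round(d["conf"],2),np.array(d["xy"]),at_d(w,d["xy"]),at_z(w,d["xy"],.05))
m=blob(w,"yellow",(0,0,512,384)); c=cloud(w); sel=(m>0); P=c[sel]; T=P[P[:,2]>.080]; print(len(P),len(T),np.median(P[:,2]),T.min(0),T.max(0))
if len(T): print(cv2.minAreaRect((T[:,:2]*1000).astype(np.float32)), T.mean(0))
```

```text
0.7 [ 0.2608 -0.5125  0.214 ] [179.9934   0.0006  26.9723] [-0.1095 -0.0322 -0.0418 -0.0414  0.0884 -0.0224]
[ 0.3349 -0.4748  0.3842] [162.8805  -0.0088 -63.0618]
44 44 0.312752287522308 [ 0.2623 -0.5435  0.3103] [ 0.3141 -0.4547  0.3146]
((288.48480224609375, -498.81512451171875), (8.523935317993164, 98.3106460571289), 27.14292335510254) [ 0.3004 -0.5221  0.3126]
```

View pics/wrist1.png

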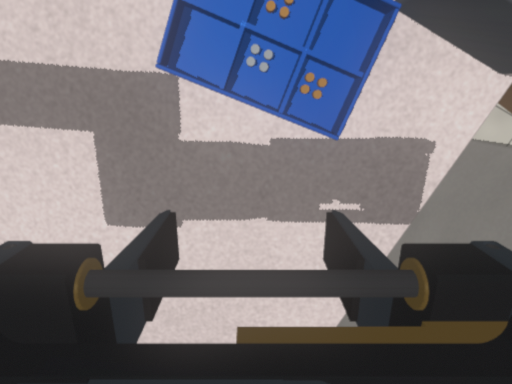

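The move was refused, so the picture still shows the start pose (parts tray above, fingers at rows 215–340). I'll resend it with every field filled in.

Emit:
arm_command([
  {"tx":373,"ty":-249,"tz":24,"rx":0,"ry":0,"rz":-1.152},
  {"tx":373,"ty":-249,"tz":24,"rx":0,"ry":0,"rz":-1.152},
  {"tx":373,"ty":-249,"tz":24,"rx":0,"ry":0,"rz":-1.152},
  {"tx":373,"ty":-249,"tz":24,"rx":0,"ry":0,"rz":-1.152},
  {"tx":373,"ty":-249,"tz":24,"rx":0,"ry":0,"rz":-1.152},
  {"tx":373,"ty":-249,"tz":24,"rx":0,"ry":0,"rz":-1.152},
  {"tx":373,"ty":-249,"tz":24,"rx":0,"ry":0,"rz":-1.152},
  {"tx":373,"ty":-249,"tz":24,"rx":0,"ry":0,"rz":-1.152},
  {"tx":373,"ty":-249,"tz":24,"rx":0,"ry":0,"rz":-1.152},
  {"tx":373,"ty":-249,"tz":24,"rx":0,"ry":0,"rz":-1.152},
  {"tx":373,"ty":-249,"tz":24,"rx":0,"ry":0,"rz":-1.152},
  {"tx":373,"ty":-249,"tz":24,"rx":0,"ry":0,"rz":-1.152},
], gripper=60)

```text
time_s: 2.05
eef_pos: [0.4798, -0.1221, 0.19]
eef_rot: [-180.0, 0.0, 92.9]
force: [-0.3, 0.1, 0.4]
opening: 0.0601
grasp_force: 0.0
```

Run:
```python
from h import *
np.set_printoptions(precision=4,suppress=True)
w=eyes.grab_frame("wrist"); save(w,"wrist2"); print(w["eye"],w["orientation"])
for l in("yellow_spring","yellow_spring_tip"):
    for d in spotter.landmark_of(w,l): print(l,round(d["conf"],2),np.array(d["xy"]),at_d(w,d["xy"]),at_z(w,d["xy"],.058))
m=blob(w,"yellow",(0,0,512,384)); c=cloud(w); P=c[m>0]; T=P[(P[:,2]>.080)&(P[:,2]<.09)]; print(len(P),len(T),T.min(0),T.max(0))
if len(T): print(cv2.minAreaRect((T[:,:2]*1000).astype(np.float32)), T.mean(0))
```

```text
[ 0.4754 -0.039   0.3601] [162.8918   0.0826   2.9036]
yellow_spring 0.73 [254.3 139. ] [ 0.4807 -0.0817  0.0496] [ 0.4806 -0.0805  0.058 ]
yellow_spring 0.7 [157.1  86.1] [ 0.3698 -0.0346  0.0044] [ 0.3857 -0.0352  0.058 ]
yellow_spring_tip 0.63 [124.9 180.2] [ 0.324  -0.1475 -0.0004] [ 0.3485 -0.13    0.058 ]
2274 602 [ 0.4711 -0.1364  0.0802] [ 0.491  -0.1069  0.0857]
((481.33050537109375, -121.75577545166016), (19.281728744506836, 29.031696319580078), 2.542837381362915) [ 0.4811 -0.1213  0.0833]
```

View pics/wrist2.png

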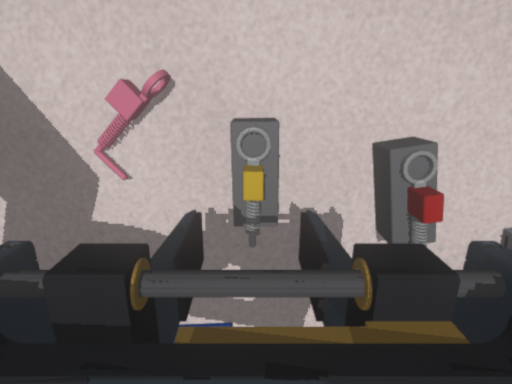

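The picture shows the yellow tab at (254,183), the eye ring at (253,143), the hook at (252,240), all in line with the tool. The red spring is well clear at right. Measured: tab at (0.481, −0.1215), top 0.084 and 19×29 mm, matching the given sizes. Now descending and gripping.

Emit:
arm_command([
  {"tx":0.5,"ty":1.3,"tz":50,"rx":0,"ry":0,"rz":0},
  {"tx":0.5,"ty":1.3,"tz":95,"rx":0,"ry":0,"rz":0},
  {"tx":0.5,"ty":1.3,"tz":125,"rx":0,"ry":0,"rz":0},
  {"tx":0.5,"ty":1.3,"tz":136,"rx":0,"ry":0,"rz":0},
  {"tx":0.5,"ty":1.3,"tz":136,"rx":0,"ry":0,"rz":0},
])

```text
time_s: 2.7
eef_pos: [0.4807, -0.1214, 0.0531]
eef_rot: [-179.9, -0.0, 92.9]
force: [0.5, 0.5, 0.2]
opening: 0.0603
grasp_force: 0.0
```

Emit:
arm_command([
  {"tx":0,"ty":0,"tz":0,"rx":0,"ry":0,"rz":0},
  {"tx":0,"ty":0,"tz":0,"rx":0,"ry":0,"rz":0},
  {"tx":0,"ty":0,"tz":0,"rx":0,"ry":0,"rz":0},
  {"tx":0,"ty":0,"tz":0,"rx":0,"ry":0,"rz":0},
  {"tx":0,"ty":0,"tz":0,"rx":0,"ry":0,"rz":0},
  {"tx":0,"ty":0,"tz":0,"rx":0,"ry":0,"rz":0},
  {"tx":0,"ty":0,"tz":0,"rx":0,"ry":0,"rz":0},
  {"tx":0,"ty":0,"tz":0,"rx":0,"ry":0,"rz":0},
], gripper=10, squeeze=40)

```text
time_s: 3.5
eef_pos: [0.4818, -0.1208, 0.0544]
eef_rot: [180.0, 0.0, 93.0]
force: [-1.4, -0.0, 4.5]
opening: 0.0199
grasp_force: 40.0
```

Gripped. Lifting and moving short of the hole, so that the wrist camera can see it.

Emit:
arm_command([
  {"tx":0,"ty":0,"tz":-30,"rx":0,"ry":0,"rz":0},
  {"tx":0,"ty":0,"tz":-70,"rx":0,"ry":0,"rz":0},
  {"tx":0,"ty":0,"tz":-110,"rx":0,"ry":0,"rz":0},
  {"tx":0,"ty":0,"tz":-150,"rx":0,"ry":0,"rz":0},
  {"tx":0,"ty":0,"tz":-150,"rx":0,"ry":0,"rz":0},
])

```text
time_s: 4.0
eef_pos: [0.4847, -0.1216, 0.209]
eef_rot: [179.4, 0.2, 93.0]
force: [1.0, -0.3, -0.8]
opening: 0.0194
grasp_force: 40.0
```

```bash
python3 -c "
from h import *
s=telemetry.sense();print(s['eef_pos'],s['force'],s['opening'])
print(goto([.525,.074,.205],100))"
```

```text
[ 0.48470492 -0.12161613  0.20904551] [ 1.04161358 -0.29272035 -0.82802491] 0.019411116048350635
(array([193.27137025,  50.36635018,   3.89066357]), array([ 0.01044913,  0.00423623, -0.12252816]))
```

Emit:
arm_command([
  {"tx":40,"ty":10,"tz":0,"rx":0,"ry":0,"rz":-0.03},
  {"tx":85,"ty":21,"tz":0,"rx":0,"ry":0,"rz":-0.06},
  {"tx":130,"ty":32,"tz":0,"rx":0,"ry":0,"rz":-0.09},
  {"tx":170,"ty":42,"tz":0,"rx":0,"ry":0,"rz":-0.122},
  {"tx":193,"ty":47,"tz":0,"rx":0,"ry":0,"rz":-0.122},
  {"tx":193,"ty":47,"tz":0,"rx":0,"ry":0,"rz":-0.122},
  {"tx":193,"ty":47,"tz":0,"rx":0,"ry":0,"rz":-0.122},
  {"tx":193,"ty":47,"tz":0,"rx":0,"ry":0,"rz":-0.122},
])

```text
time_s: 4.8
eef_pos: [0.518, 0.0734, 0.2033]
eef_rot: [-179.9, 0.0, 99.9]
force: [0.2, 0.9, -0.5]
opening: 0.0198
grasp_force: 40.0
```

```bash
cat > look.py <<'E'
import sys
from h import *
np.set_printoptions(precision=4,suppress=True)
s=telemetry.sense(); print(s["time_s"],s["eef_pos"],s["eef_rot"],s["force"])
w=eyes.grab_frame("wrist"); save(w,sys.argv[1]); print(w["eye"],w["orientation"])
for l,z in(("anchor_hole",.07),("post_top",.084),("yellow_spring",s["eef_pos"][2]+.004),("yellow_spring_tip",s["eef_pos"][2]-.042)):
    for d in spotter.landmark_of(w,l): print(l,round(d["conf"],2),np.array(d["xy"]),at_d(w,d["xy"]),at_z(w,d["xy"],z))
c=cloud(w); hsv=cv2.cvtColor(w["pixels"],cv2.COLOR_RGB2HSV)
white=((hsv[...,1]<60)&(hsv[...,2]>150)&(c[...,2]>.066)&(c[...,2]<.076)).astype(np.uint8)
n,L,st,ce=cv2.connectedComponentsWithStats(white)
for i in range(1,n):
    if st[i,4]>80:
        Q=(c[L==i][:,:2]*1000).astype(np.float32); print("white",ce[i],st[i],cv2.minEnclosingCircle(Q))
E
python3 look.py wrist3
```

```text
4.8 [0.518  0.0734 0.2033] [-179.9139    0.0318   99.9186] [ 0.2357  0.8531 -0.4649]
[0.5036 0.1554 0.3734] [162.8995   0.1556   9.8826]
anchor_hole 0.7 [261.8 129.5] [0.5222 0.1192 0.0098] [0.5191 0.1252 0.07  ]
yellow_spring 0.66 [128.1 230.2] [ 0.3805 -0.0281  0.032 ] [0.4437 0.0661 0.2073]
yellow_spring_tip 0.95 [141.3  43.4] [0.3755 0.1881 0.0122] [0.4284 0.1746 0.1613]
```

View pics/wrist3.png

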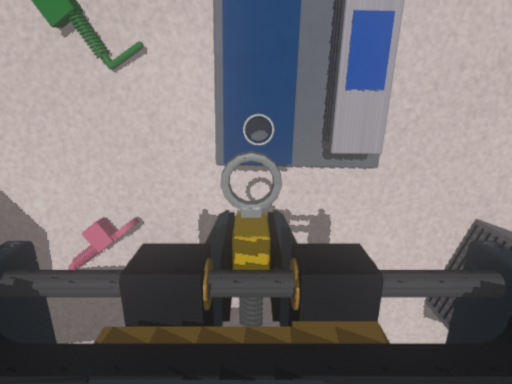

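The picture shows the white-ringed hole at (259,129) in the blue plate, and the held spring's eye at (251,183), square in the gripper. Next: fit the ring, the plate's direction and the eye, then take the post from a second frame.

```bash
cat > fit.py <<'E'
from h import *
np.set_printoptions(precision=4,suppress=True)
s=telemetry.sense()
w=eyes.grab_frame("wrist")
hsv=cv2.cvtColor(w["pixels"],cv2.COLOR_RGB2HSV)
roi=np.zeros(hsv.shape[:2],np.uint8); roi[105:153,238:285]=1
m=((hsv[...,1]<70)&(hsv[...,2]>140)).astype(np.uint8)*roi
v,u=np.nonzero(m); n,L,st,ce=cv2.connectedComponentsWithStats(m); i=1+st[1:,4].argmax(); v,u=np.nonzero(L==i)
e=cv2.fitEllipse(cv2.convexHull(np.stack([u,v],1).astype(np.int32))); print("hole",st[i],e,at_z(w,e[0],.07))
c=cloud(w); b=blob(w,"blue",(215,0,310,170))>0
P=np.array([at_z(w,(x,y),.07)[:2] for y,x in zip(*np.nonzero(b))])*1000; print(cv2.minAreaRect(P.astype(np.float32)), np.median(c[b][:,2]))
z=c[...,2]; E=(np.abs(z-(s["eef_pos"][2]+.0035))<.008); E[:140]=0;E[215:]=0;E[:,:215]=0;E[:,290:]=0
v,u=np.nonzero(E); Q=np.stack([u,v],1).astype(np.int32); (cu,cv),r=cv2.minEnclosingCircle(Q); print("eye",(cu,cv),r,len(u),np.median(c[E][:,2]))
x=at_z(w,(cu,cv),s["eef_pos"][2]+.0035); print(x, x-s["eef_pos"], s["eef_pos"], s["eef_rot"])
E
python3 fit.py
```

```text
hole [242 114  31  31 141] ((257.3105773925781, 129.19700622558594), (30.182132720947266, 30.815631866455078), 12.438813209533691) [0.5154 0.1249 0.07  ]
((509.5955810546875, 164.26199340820312), (68.18810272216797, 147.3519287109375), 8.772665977478027) 0.0695009458378816
eye (250.5, 190.35714721679688) 39.38581466674805 1727 0.20675136140171305
[0.5125 0.1037 0.2075] [-0.006   0.0301  0.0035] [0.5184 0.0736 0.204 ] [179.9907   0.0088  99.8914]
```

```bash
python3 -c "
from h import *
print(goto([.504,.198,.16],99))"
```

```text
(array([124.89951936,   7.1506747 ,  44.00561118]), array([0.00014006, 0.00013137, 0.01581668]))
```

Emit:
arm_command([
  {"tx":40,"ty":3,"tz":0,"rx":0,"ry":0,"rz":0.016},
  {"tx":85,"ty":7,"tz":10,"rx":0,"ry":0,"rz":0.016},
  {"tx":115,"ty":7,"tz":35,"rx":0,"ry":0,"rz":0.016},
  {"tx":125,"ty":7,"tz":44,"rx":0,"ry":0,"rz":0.016},
  {"tx":125,"ty":7,"tz":44,"rx":0,"ry":0,"rz":0.016},
  {"tx":125,"ty":7,"tz":44,"rx":0,"ry":0,"rz":0.016},
  {"tx":125,"ty":7,"tz":44,"rx":0,"ry":0,"rz":0.016},
  {"tx":125,"ty":7,"tz":44,"rx":0,"ry":0,"rz":0.016},
])

```text
time_s: 5.9
eef_pos: [0.5046, 0.1978, 0.1609]
eef_rot: [179.9, 0.0, 99.0]
force: [-0.1, -0.0, -0.2]
opening: 0.0199
grasp_force: 40.0
```

```bash
python3 look.py wrist4
python3 - <<'E'
from h import *
p=eyes.grab_frame("side"); save(p,"side4"); a=cv2.imread("pics/side4.png")[190:310,130:290]; cv2.imwrite("pics/side4c.png",cv2.resize(a,None,fx=4,fy=4,interpolation=cv2.INTER_CUBIC))
E
```

```text
5.9 [0.5046 0.1978 0.1609] [179.8921   0.0006  98.958 ] [-0.1429 -0.0461 -0.1964]
[0.4909 0.2799 0.3311] [162.9301  -0.0377   8.9246]
post_top 0.68 [250.4 103.8] [0.4918 0.2736 0.0834] [0.4918 0.2736 0.084 ]
yellow_spring 0.94 [31.2 93.1] [0.2644 0.2467 0.0007] [0.377  0.2632 0.1649]
yellow_spring_tip 0.83 [132.2 168.5] [0.376  0.1852 0.0121] [0.4145 0.2169 0.1189]
```

View pics/wrist4.png

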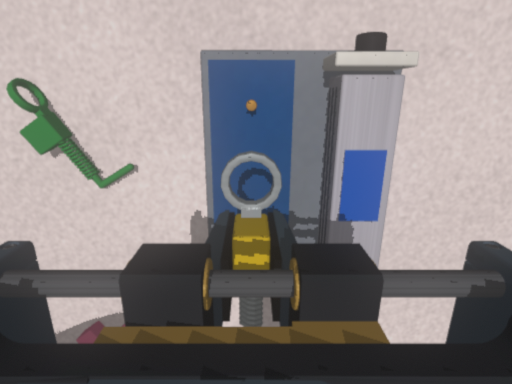

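View pics/side4c.png

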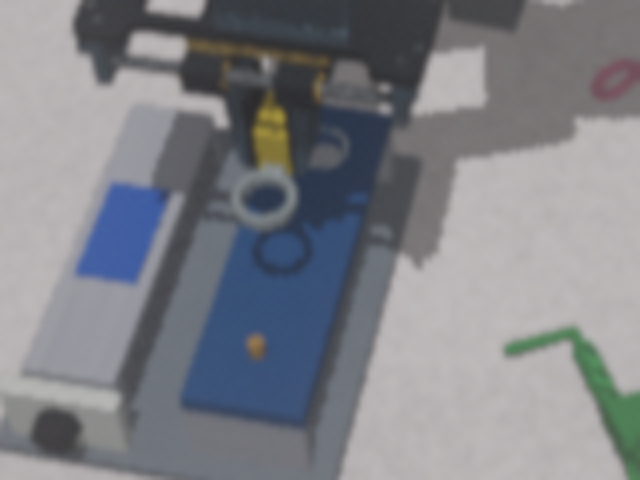

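The wrist view shows the post at (251,105), directly ahead of the eye at (251,182). Post (0.4918, 0.2736) and hole (0.5157, 0.124) are 151.5 mm apart at yaw 99.1°, as specified. Dropping the hook in now.

Emit:
arm_command([
  {"tx":0,"ty":-0.5,"tz":15,"rx":0,"ry":0,"rz":0},
  {"tx":0,"ty":-0.5,"tz":30,"rx":0,"ry":0,"rz":0},
  {"tx":0,"ty":-0.5,"tz":40,"rx":0,"ry":0,"rz":0},
  {"tx":0,"ty":-0.5,"tz":50,"rx":0,"ry":0,"rz":0},
  {"tx":0,"ty":-0.5,"tz":59,"rx":0,"ry":0,"rz":0},
  {"tx":0,"ty":-0.5,"tz":66,"rx":0,"ry":0,"rz":0},
  {"tx":0,"ty":-0.5,"tz":66,"rx":0,"ry":0,"rz":0},
  {"tx":0,"ty":-0.5,"tz":66,"rx":0,"ry":0,"rz":0},
])

```text
time_s: 7.0
eef_pos: [0.5034, 0.1987, 0.094]
eef_rot: [180.0, 0.0, 99.1]
force: [0.7, -0.2, -0.4]
opening: 0.0196
grasp_force: 40.0
```

Run:
```python
from h import *
s=telemetry.sense(); print(s["eef_pos"],s["eef_rot"],s["force"],s["moment"])
p=eyes.grab_frame("side"); a=p["pixels"][170:290,130:290,::-1]; cv2.imwrite("pics/side5c.png",cv2.resize(a,None,fx=4,fy=4,interpolation=cv2.INTER_CUBIC))
```

```text
[0.50343478 0.19870991 0.09402825] [1.79982454e+02 2.50143391e-03 9.90568315e+01] [ 0.71663625 -0.16408623 -0.36113969] [-0.06170388 -0.12594326  0.06240653]
```

View pics/side5c.png

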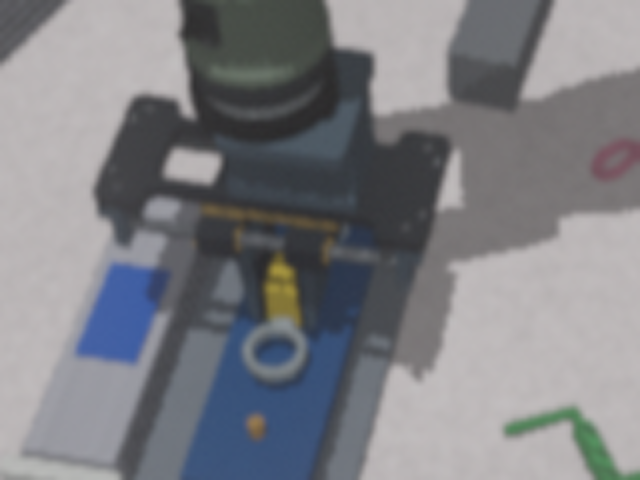

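No contact force with the end about 18 mm below the plate's top, so the hook is in the hole. Stretching towards the post.

Emit:
arm_command([
  {"tx":5,"ty":0,"tz":0,"rx":0,"ry":0,"rz":0},
  {"tx":11,"ty":0,"tz":0,"rx":0,"ry":0,"rz":0},
  {"tx":17,"ty":0,"tz":0,"rx":0,"ry":0,"rz":0},
  {"tx":23,"ty":0,"tz":0,"rx":0,"ry":0,"rz":0},
  {"tx":29,"ty":0,"tz":0,"rx":0,"ry":0,"rz":0},
  {"tx":35,"ty":0,"tz":0,"rx":0,"ry":0,"rz":0},
  {"tx":40,"ty":0,"tz":0,"rx":0,"ry":0,"rz":0},
  {"tx":40.5,"ty":0,"tz":0,"rx":0,"ry":0,"rz":0},
  {"tx":40.5,"ty":0,"tz":0,"rx":0,"ry":0,"rz":0},
  {"tx":40.5,"ty":0,"tz":0,"rx":0,"ry":0,"rz":0},
])

```text
time_s: 8.05
eef_pos: [0.4971, 0.238, 0.0939]
eef_rot: [180.0, 0.1, 99.1]
force: [2.6, -6.4, -0.1]
opening: 0.0195
grasp_force: 40.0
```

```bash
python3 look.py wrist6
```

```text
8.05 [0.4971 0.238  0.0939] [179.9874   0.1256  99.1246] [ 2.5952 -6.3653 -0.0741]
[0.4835 0.3204 0.2639] [162.8032   0.0573   9.0884]
post_top 0.61 [252.8 177.8] [0.4923 0.272  0.0833] [0.4923 0.2722 0.084 ]
yellow_spring_tip 0.62 [112.8 226. ] [0.3766 0.1869 0.0101] [0.3942 0.2089 0.0519]
```

View pics/wrist6.png

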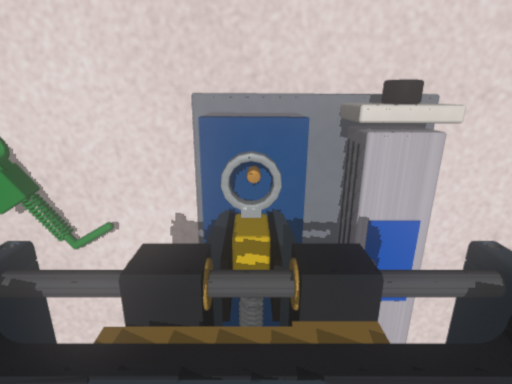

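The stretch force is 6.9 N, as expected for 31 mm. The post (254,176) sits inside the eye ring (251,182), concentric within about 1 mm once parallax is allowed for. Lowering the eye.

Emit:
arm_command([
  {"tx":0,"ty":0,"tz":5,"rx":0,"ry":0,"rz":0},
  {"tx":0,"ty":0,"tz":10,"rx":0,"ry":0,"rz":0},
  {"tx":0,"ty":0,"tz":15,"rx":0,"ry":0,"rz":0},
  {"tx":0,"ty":0,"tz":18,"rx":0,"ry":0,"rz":0},
  {"tx":0,"ty":0,"tz":19,"rx":0,"ry":0,"rz":0},
  {"tx":0,"ty":0,"tz":19,"rx":0,"ry":0,"rz":0},
  {"tx":0,"ty":0,"tz":19,"rx":0,"ry":0,"rz":0},
])

```text
time_s: 9.0
eef_pos: [0.4966, 0.2378, 0.0749]
eef_rot: [-179.9, 0.1, 99.1]
force: [1.4, -5.4, 1.0]
opening: 0.0198
grasp_force: 40.0
```

Emit:
arm_command([
  {"tx":-3,"ty":0,"tz":0,"rx":0,"ry":0,"rz":0},
  {"tx":-5,"ty":0,"tz":0,"rx":0,"ry":0,"rz":0},
  {"tx":-7,"ty":0,"tz":0,"rx":0,"ry":0,"rz":0},
  {"tx":-8,"ty":0,"tz":0.5,"rx":0,"ry":0,"rz":0},
  {"tx":-8,"ty":0,"tz":0.5,"rx":0,"ry":0,"rz":0},
  {"tx":-8,"ty":0,"tz":0.5,"rx":0,"ry":0,"rz":0},
])

```text
time_s: 9.6
eef_pos: [0.4979, 0.2303, 0.0745]
eef_rot: [-180.0, 0.1, 99.1]
force: [1.1, -5.3, 0.7]
opening: 0.02
grasp_force: 40.0
```

Emit:
arm_command([
  {"tx":0,"ty":0,"tz":0,"rx":0,"ry":0,"rz":0},
  {"tx":0,"ty":0,"tz":0,"rx":0,"ry":0,"rz":0},
  {"tx":0,"ty":0,"tz":0,"rx":0,"ry":0,"rz":0},
  {"tx":0,"ty":0,"tz":0,"rx":0,"ry":0,"rz":0},
  {"tx":0,"ty":0,"tz":0,"rx":0,"ry":0,"rz":0},
  {"tx":0,"ty":0,"tz":0,"rx":0,"ry":0,"rz":0},
  {"tx":0,"ty":0,"tz":0,"rx":0,"ry":0,"rz":0},
  {"tx":0,"ty":0,"tz":0,"rx":0,"ry":0,"rz":0},
], gripper=50)

```text
time_s: 10.4
eef_pos: [0.4981, 0.2307, 0.0744]
eef_rot: [-180.0, 0.0, 99.1]
force: [0.4, -0.7, -0.2]
opening: 0.05
grasp_force: 0.0
```

Emit:
arm_command([
  {"tx":0,"ty":0,"tz":-15,"rx":0,"ry":0,"rz":0},
  {"tx":0,"ty":0,"tz":-40,"rx":0,"ry":0,"rz":0},
  {"tx":0,"ty":0,"tz":-75,"rx":0,"ry":0,"rz":0},
  {"tx":-30,"ty":0,"tz":-110,"rx":0,"ry":0,"rz":0},
  {"tx":-50,"ty":0,"tz":-130,"rx":0,"ry":0,"rz":0},
  {"tx":-50,"ty":0,"tz":-130,"rx":0,"ry":0,"rz":0},
  {"tx":-50,"ty":0,"tz":-130,"rx":0,"ry":0,"rz":0},
])

```text
time_s: 11.1
eef_pos: [0.5058, 0.1814, 0.2042]
eef_rot: [-180.0, -0.0, 99.0]
force: [-0.4, -0.1, -0.7]
opening: 0.05
grasp_force: 0.0
```

Run:
```python
from h import *
np.set_printoptions(precision=4,suppress=True)
w=eyes.grab_frame("wrist"); save(w,"wrist7"); print(telemetry.sense()["force"])
for l in("yellow_spring","yellow_spring_tip","post_top","anchor_hole"):
    for d in spotter.landmark_of(w,l): print(l,round(d["conf"],2),np.array(d["xy"]),at_d(w,d["xy"]),at_z(w,d["xy"],.075))
```

```text
[0.5033 0.1659 0.2986]
yellow_spring 0.79 [52.8 78.1] [ 0.2601  0.2466 -0.0008] [0.307 0.25  0.075]
yellow_spring 0.65 [251.4  95.9] [0.4927 0.2632 0.0687] [0.4927 0.2632 0.075 ]
yellow_spring_tip 0.72 [145.6 146.1] [0.3759 0.1862 0.0119] [0.3962 0.1996 0.075 ]
post_top 0.71 [251.   87.6] [0.4912 0.2703 0.0832] [0.4912 0.2705 0.075 ]
anchor_hole 0.94 [252.1 226.8] [0.5141 0.133  0.0821] [0.5146 0.1298 0.075 ]
```

View pics/wrist7.png

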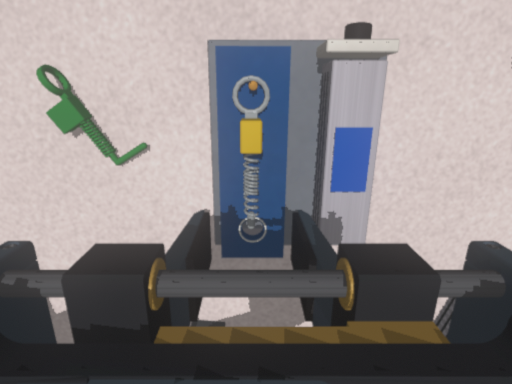

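The picture shows the spring stretched along the plate: its eye (251,95) is around the post (253,87), bearing on its far side, and its hook is in the ringed hole (252,228). I'll check the ring and tab heights and hand in if they are right.

Run:
```python
from h import *
w=eyes.grab_frame("wrist"); c=cloud(w)
tab=np.median(c[125:145,245:258,2]); ring=np.median([c[95,235,2],c[95,268,2],c[109,244,2],c[109,260,2]])
print(tab,ring,telemetry.sense()["time_s"])
if abs(tab-.104)<.004 and abs(ring-.078)<.004: print(arm.finish_job())
```

```text
0.10358672388242768 0.0773931834083659 11.4
the job is handed in; nothing more can be done
None
```

I fitted the yellow spring and handed the job in at about 11.4 s: its hook is in the ringed hole, its eye is fully down over the brass post, and the gripper is clear. The red spring was not touched; no verdict came back.

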